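# Put the scale's test weights back in their block

## Robot

A 6-joint arm with a two-finger parallel gripper is mounted at the origin on a cart in front of the work surface, level with it; the furniture and walls round the work are solid. World frame = base frame: x ahead of the robot, y to its left, z up, the work surface at z = 0. Lengths are in m, angles in rad, forces in N, time in s.
With the tool pointing down it reaches from about 0.35 to 0.85 m from the base axis. Payload 8.1 kg.
Tool frame: the origin (TCP) lies midway between the tips of the shut fingers; the grasp point (between the pads) lies 19 mm behind it; z points along the fingers, y is the line along which they close (so a half turn about z gives the same grasp; the last joint's range is limited). The gripper opens to 93 mm and grips with 3 to 60 N. Pads are 15 mm wide; open, the fingers measure 128 mm over their backs; the gripper's body (75 mm by 188 mm) begins 65 mm behind the grasp point.
Start: joints at [1.021, 0.13, 1.488, -0, 1.523, -0.085], TCP at [0.269, 0.536, 0.189] pointing down, gripper open.
Joint ranges: [-2.96, 2.96], [-0.89, 2.26], [0.02, 2.5], [-1.34, 4.48], [0, 2.73], [-2.66, 2.66]. Speed limits (rad/s): [2.39, 2.39, 2.79, 3.14, 3.14, 3.14].

## Interface

Orientations are given as a rotation vector (axis times angle).
In Python, from plant import read_state, read_camera, get_calibration, close_job gives the robot as it stands.
- The arm moves only by the shell command python3 -m crank 'ROWS' [FORCE]. ROWS is JSON, a list that holds one entry, the list of rows, each a list of 7 numbers: the gripper's target within -1 to 1 (fully open at 1, half-way at 0, shut at -1), then the shift along the tool's x, y, z as a fraction of full scale, then the turn, a rotation vector about the tool's x, y, z as a fraction of full scale. In form: [[[grip, x, y, z, rx, ry, rz], ...]]. A call has exactly 5 rows; each row is the pose to reach, as a shift and turn from the pose commanded when the call began, along the tool's axes at that moment; what a row does not reach only later rows make up. Full scale, the value 1, is 0.5 m for a shift and 90 degrees for a turn. A row lasts 1/8 s, in which the tool goes at most 62.5 mm and 10.7 degrees, less where a joint would pass 70% of its speed; a pose out of reach is approached as far as the arm can. A call with a number of a shift or a turn outside -1 to 1 is refused whole. A call with a gripper value outside its range is refused whole. The fingers move at their own pace and stop on an object; FORCE is the grip in N (left out, the last holds). Time passes only in rows, so rows that repeat a pose let the fingers close, or fill a call up. It gives the time, the measured TCP pose, the force, the opening and the grip force at its end, in the units of the state.
- read_state(): the state, without advancing time (a new reading comes with each control period).
- read_camera(name): name is "side" or "top" or "wrist"; returns the picture (480x640x3 uint8, red, green, blue); there is no depth.
- get_calibration(name): a dict with "fx", "fy", "cx", "cy" (pixels), "dist_coeffs" ([k1, k2, p1, p2, k3] as OpenCV has them; the pictures are not rectified), "eye" and "orientation" of the camera in the world; the wrist camera has in their place "mount" (4x4, takes a point from camera to tool coordinates, whose origin is the TCP and whose axes are the flange's). Camera axes: x right, y down, z forward; pixel columns grow to the right and rows downward; lengths in m; the calibration is good to about 2 mm. A picture is of the moment at which its call begins: read the wrist's pose just before it. get_calibration takes no time and is no camera call.
- close_job(): hands the job in; it is judged then, once.
The state is a dict: "t": time; "q": joint angles; "dq": joint speeds; "joint_torque": joint torques, N m; "tool_pos": TCP position; "orientation": TCP orientation; "force": force on the tool from outside, world axes, zero at the start; "wrist_torque": the same for the moment, N m; "opening": finger opening in m; "gripper_force": force on a finger pad.
Only numpy, scipy, OpenCV 4.12 (cv2) and the standard library are available. Lean on these libraries where they do the work, as an engineer would, in place of code of your own. Each camera call takes 0.05 s, during which the arm holds its last target. There are 200 camera calls.

## Task

The check of the packing scale is done: put the five steel test weights back in their wooden block in order of size, each standing upright and right down in the well that is made for it. Set them down rather than drop them, do not tip any over, and leave the red carton, the brown carton and the black and grey cable connectors where they are.

Things in the scene. Friction and masses are not known exactly. Their poses are not given: they have to be found in the camera images.
- weight_1: The smallest of five loose round steel test weights: an upright cylinder of 18 mm diameter and 20 mm height, on it a neck 5 mm high and a knob of 12 mm diameter and 9 mm height by which it is picked up from above; 34 mm tall in all, about 45 g (varies 10 %). Origin: centre of its underside; z up along its axis.
- weight_2: The second smallest of five loose round steel test weights: an upright cylinder of 26 mm diameter and 26 mm height, on it a neck 6 mm high and a knob of 16 mm diameter and 10 mm height by which it is picked up from above; 42 mm tall in all, about 110 g (varies 10 %). Origin: centre of its underside; z up along its axis.
- weight_3: The middle-sized of five loose round steel test weights: an upright cylinder of 34 mm diameter and 34 mm height, on it a neck 7 mm high and a knob of 20 mm diameter and 12 mm height by which it is picked up from above; 53 mm tall in all, about 240 g (varies 10 %). Origin: centre of its underside; z up along its axis.
- weight_4: The second largest of five loose round steel test weights: an upright cylinder of 42 mm diameter and 42 mm height, on it a neck 8 mm high and a knob of 25 mm diameter and 14 mm height by which it is picked up from above; 64 mm tall in all, about 420 g (varies 10 %). Origin: centre of its underside; z up along its axis.
- weight_5: The largest of five loose round steel test weights: an upright cylinder of 50 mm diameter and 50 mm height, on it a neck 9 mm high and a knob of 29 mm diameter and 16 mm height by which it is picked up from above; 75 mm tall in all, about 620 g (varies 10 %). Origin: centre of its underside; z up along its axis.
- weight_block: Wooden storage block, fixed, turned any way: 274 mm long (y), 82 wide (x), 26 high. Five round wells open upward in a row at x = 0, in order of size, each 15 mm deep with its floor 11 mm above the bench: at y = -112, -72, -24, +32, +96 mm, diameters 24, 32, 40, 48, 56 mm (6 mm wider than the weight; a larger weight does not go in). Origin: centre of its underside, z up.
- red_carton: A bystander: small red carton, 50 x 60 x 30 mm, loose, at the back. Origin: centre of its underside.
- grey_connector: A bystander: light grey plastic cable connector standing on end, 27 mm across, 53 mm high, loose, near the weights at the back. Origin: centre of its underside.
- black_connector: A bystander: black cable connector standing on end, 27 mm across, 53 mm high, loose, near the weights at the front. Origin: centre of its underside.
- brown_carton: A bystander: brown cardboard carton, 95 x 62 x 48 mm, loose, to the right of the weights. Origin: centre of its underside.
Not all that is in view belongs to the job. Leave any orange look-alike of the weight_2 alone.

How it is judged:
By the outcome, as a careful person would: the job done as asked, in the order asked, and still so for the second after the job is handed in, with the robot touching nothing.
It also fails if it takes over 109 s, if anything falls off the work surface, if the arm or the gripper's body presses on something with over 40 N, if the wrist force passes 120 N, or if a joint passes its speed limit or range.

## Working session

There is one attempt and no reset: what is moved stays moved. The work goes in short steps, Python scripts to look and compute and a shell command to move; the robot and the scene stay as the last step left them, time stands still between calls to the robot, and variables do not carry over. Pictures are saved under pics/ and viewed, at most 14 in all, crops included, and the job is handed in when it is done.

```bash
mkdir -p pics; cat > h.py <<'E'
import numpy as np, cv2, json
from plant import read_state, read_camera, get_calibration, close_job
from scipy.spatial.transform import Rotation as R
E
python3 - <<'E'
from h import *
s=read_state(); print({k:np.round(v,3).tolist() for k,v in s.items()})
for n in ("top","side","wrist"):
    c=get_calibration(n); print(n,c)
    cv2.imwrite(f"pics/{n}0.png",read_camera(n)[...,::-1])
E
```

```text
{'t': 0.0, 'q': [1.021, 0.131, 1.489, -0.0, 1.523, -0.085], 'dq': [-0.001, -0.0, 0.001, 0.0, 0.0, 0.001], 'joint_torque': [0.0, -55.985, -49.175, 0.077, 0.036, -0.0], 'tool_pos': [0.269, 0.536, 0.188], 'orientation': [-0.723, -3.057, 0.003], 'force': [-0.671, -0.822, 0.519], 'wrist_torque': [-0.039, -0.011, -0.045], 'gripper_force': 0.0, 'opening': 0.093}
top {'fx': 450.5070068421207, 'fy': 450.5070068421207, 'cx': 322.50228945217526, 'cy': 236.85145660024213, 'dist_coeffs': array([-0.11542669,  0.        ,  0.        ,  0.        ,  0.        ]), 'eye': array([ 0.38004975, -0.19751178,  1.11117384]), 'orientation': array([-2.15286364,  2.14951823, -0.17801421])}
side {'fx': 501.32168791251087, 'fy': 501.32168791251087, 'cx': 318.81173215769553, 'cy': 244.53028406558695, 'dist_coeffs': array([-0.13658197,  0.        ,  0.        ,  0.        ,  0.        ]), 'eye': array([ 0.23518141, -0.96438275,  0.36068345]), 'orientation': array([-1.92024603,  0.37641927, -0.22968219])}
wrist {'fx': 359.87147222553506, 'fy': 359.87147222553506, 'cx': 320.71121954737526, 'cy': 236.54395571325932, 'dist_coeffs': array([0.00771393, 0.        , 0.        , 0.        , 0.        ]), 'mount': array([[ 9.21398415e-04, -9.70506842e-01, -2.41071815e-01,
         6.53975960e-02],
       [ 9.99999365e-01,  1.05050239e-03, -4.07023649e-04,
         1.32992383e-04],
       [ 6.48265756e-04, -2.41071287e-01,  9.70507194e-01,
        -1.95550168e-01],
       [ 0.00000000e+00,  0.00000000e+00,  0.00000000e+00,
         1.00000000e+00]])}
```

View pics/top0.png

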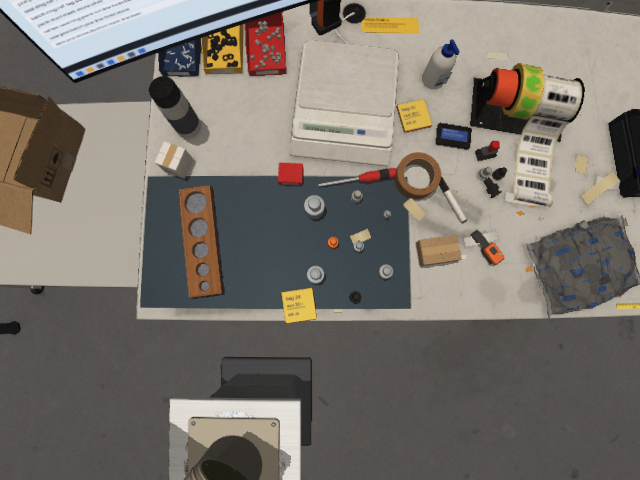

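View pics/side0.png

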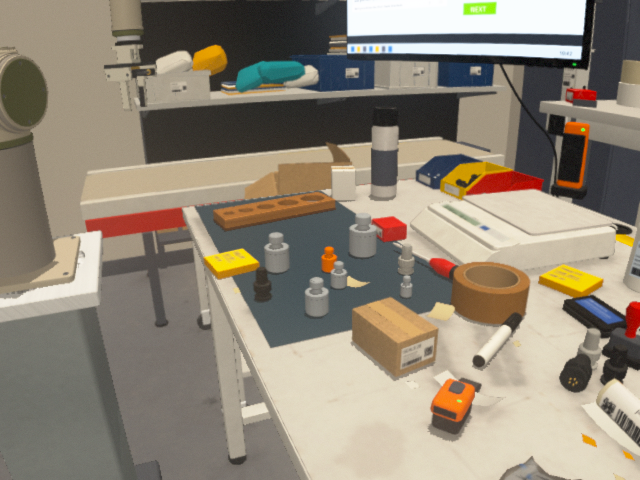

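Top: block at (200,240), with its large wells at the back. There are six grey candidates: (314,205), (316,273), (386,270), (358,246), (387,214) and (357,196). One of them is the grey connector, and (357,196) looks likely. The orange look-alike is at (333,242) and the black connector at (355,297). In the side view (405,258) is tall and thin. I'll confirm with a crop.

```bash
cat >> h.py <<'E'
def campose(n,s=None):
    c=get_calibration(n)
    if n=="wrist":
        s=s or read_state(); T=np.eye(4); T[:3,:3]=R.from_rotvec(s["orientation"]).as_matrix(); T[:3,3]=s["tool_pos"]
        M=T@c["mount"]; return c,M[:3,:3],M[:3,3]
    return c,R.from_rotvec(c["orientation"]).as_matrix(),np.array(c["eye"])
def K(c): return np.array([[c["fx"],0,c["cx"]],[0,c["fy"],c["cy"]],[0,0,1]])
def ray(cp,uv,z):
    c,Rm,e=cp
    p=cv2.undistortPoints(np.array(uv,float).reshape(-1,1,2),K(c),c["dist_coeffs"])[:,0]
    d=np.c_[p,np.ones(len(p))]@Rm.T
    return e+d*((z-e[2])/d[:,2])[:,None]
def proj(cp,P):
    c,Rm,e=cp; r=cv2.Rodrigues(Rm.T)[0]
    return cv2.projectPoints(np.array(P,float).reshape(-1,1,3),r,-Rm.T@e,K(c),c["dist_coeffs"])[0][:,0]
E
python3 - <<'E'
from h import *
cp=campose("top"); sp=campose("side")
print(proj(cp,[[.269,.536,.19],[0,0,0]]),proj(sp,[[.269,.536,.19]]))
for uv in [(314,204),(316,273),(386,270),(358,246),(387,214),(357,195),(333,242),(355,296)]:
    p=ray(cp,[uv],.05)[0]; q=p.copy();q[2]=0.03
    print(uv,p.round(3),proj(sp,[q]).round())
t=cv2.imread("pics/top0.png")[180:310,290:420]; s=cv2.imread("pics/side0.png")[200:330,230:430]
cv2.imwrite("pics/c0.png",np.hstack([cv2.resize(t,(360,360),interpolation=2),cv2.resize(s,(440,360),interpolation=2)]))
b=cv2.imread("pics/top0.png"); h=cv2.cvtColor(b,cv2.COLOR_BGR2HSV)
m=cv2.inRange(h,(3,90,60),(18,255,220)); m[:,:170]=0;m[:,230:]=0;m[:180]=0;m[305:]=0
cs=cv2.findContours(m,0,2)[0]; c=max(cs,key=cv2.contourArea); r=cv2.boxPoints(cv2.minAreaRect(c)); print(r, ray(cp,r,.026).round(4))
w=ray(cp,r,.026)[:,:2]; print("ctr",w.mean(0),[np.linalg.norm(w[i]-w[i-1]).round(3) for i in range(4)])
E
```

```text
[[-24.31220518 350.28371869]
 [232.47084169 462.69100898]] [[136.50845307 119.12164387]]
(314, 204) [ 0.62  -0.194  0.05 ] [[363. 238.]]
(316, 273) [ 0.453 -0.199  0.05 ] [[277. 253.]]
(386, 270) [ 0.461 -0.365  0.05 ] [[316. 294.]]
(358, 246) [ 0.518 -0.299  0.05 ] [[335. 269.]]
(387, 214) [ 0.596 -0.37   0.05 ] [[400. 279.]]
(357, 195) [ 0.642 -0.298  0.05 ] [[403. 257.]]
(333, 242) [ 0.527 -0.239  0.05 ] [[326. 255.]]
(355, 296) [ 0.4   -0.291  0.05 ] [[261. 280.]]
[[177.23825 187.93488]
 [210.34253 184.55688]
 [221.52966 294.19086]
 [188.42538 297.56885]] [[0.6658 0.1481 0.026 ]
 [0.6742 0.0647 0.026 ]
 [0.4034 0.0275 0.026 ]
 [0.3946 0.1077 0.026 ]]
ctr [0.53447369 0.08700263] [np.float64(0.274), np.float64(0.084), np.float64(0.273), np.float64(0.081)]
```

View pics/c0.png

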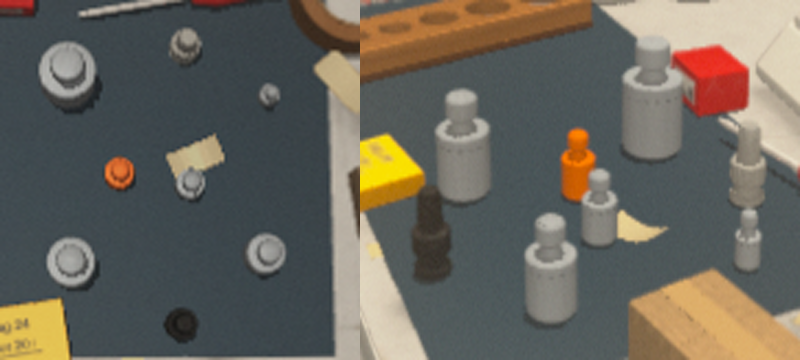

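All eight are told apart (positions in m, x/y):

| Thing | Position | Evidence |
|---|---|---|
| w5 | (.62, -.19) | |
| w4 | (.45, -.20) | |
| w3 | (.46, -.365) | |
| w2 | (.52, -.30) | steel |
| w1 | (.60, -.37) | |
| grey connector | (.64, -.30) | ridged, off-white |
| orange look-alike | (.53, -.24) | |
| black connector | (.40, -.29) | |

The block measures 274 x 82 mm as it should. Next I move over it with the yaw aligned to the row.

```bash
python3 -m crank '[[[1,-0.87,-0.57,-0.12,0,0,-0.386],[1,-0.87,-0.57,-0.12,0,0,-0.386],[1,-0.87,-0.57,-0.12,0,0,-0.386],[1,-0.87,-0.57,-0.12,0,0,-0.386],[1,-0.87,-0.57,-0.12,0,0,-0.386]]]' 30
cat > go.py <<'E'
import sys; from h import *
# go.py x y z [yawdeg of tool y]: shift and turn in tool axes, fractions
s=read_state(); T=R.from_rotvec(s["orientation"]); p=np.array(s["tool_pos"])
g=np.array([float(a) for a in sys.argv[1:4]]); yaw=np.radians(float(sys.argv[4]) if len(sys.argv)>4 else 98.15)
y=np.array([-0,0,0.]); y[:2]=np.cos(yaw),np.sin(yaw); z=np.array([0,0,-1.]); G=R.from_matrix(np.c_[np.cross(y,z),y,z])
print("pos",p.round(4),"q",np.round(s["q"],2),"shift",(T.inv().apply(g-p)/.5).round(4),"turn",((T.inv()*G).as_rotvec()/(np.pi/2)).round(4),"t",s["t"])
E
python3 go.py .53 .087 .25
```

```text
t: 0.78
tool_pos: [0.4201, 0.2757, 0.2235]
orientation: [-0.225, 3.134, -0.0]
force: [0.4, 0.7, -0.2]
opening: 0.093
gripper_force: 0.0
pos [0.4201 0.2757 0.2235] q [ 0.48 -0.15  1.7  -0.    1.59 -1.24] shift [-0.1637 -0.4049 -0.0529] turn [-0.     -0.      0.0006] t 0.775
```

```bash
python3 -m crank '[[[1,-0.164,-0.405,-0.053,0,0,0],[1,-0.164,-0.405,-0.053,0,0,0],[1,-0.164,-0.405,-0.053,0,0,0],[1,-0.164,-0.405,-0.053,0,0,0],[1,-0.164,-0.405,-0.053,0,0,0]]]'
python3 - <<'E'
from h import *
s=read_state(); im=read_camera("wrist")[...,::-1]; cv2.imwrite("pics/wb.png",im); np.save("wb.npy",np.r_[s["tool_pos"],s["orientation"]]); print(s["dq"])
E
python3 go.py .50 -.28 .22
```

```text
t: 1.4
tool_pos: [0.5301, 0.0864, 0.2497]
orientation: [0.216, -3.134, 0.0]
force: [0.2, 0.7, -0.4]
opening: 0.0931
gripper_force: 0.0
[ 0.0538285  -0.01703613  0.02469612  0.01792468  0.00797938  0.03140265]
pos [0.5294 0.0878 0.2496] q [ 0.07 -0.06  1.57  0.    1.63 -1.64] shift [ 0.1603 -0.7204  0.0591] turn [ 0.0002 -0.0005 -0.0019] t 1.45
```

View pics/wb.png

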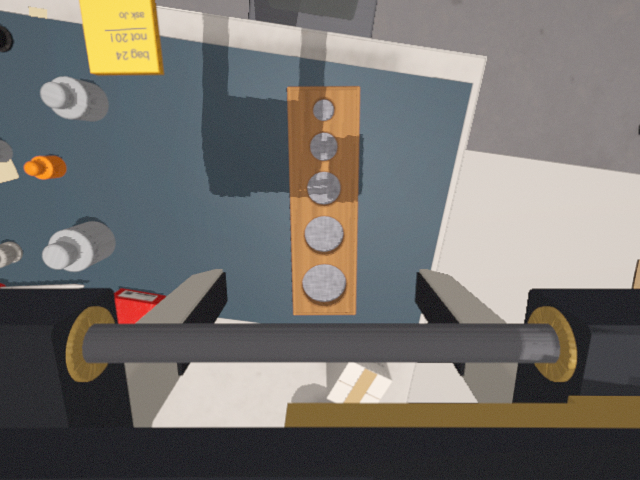

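Wrist view: the block spans (288–359, 86–315), with wells at (323,110), (323,146), (323,187), (324,233) and (324,283). I'll measure the block and wells from it.

```bash
cat > blk.py <<'E'
from h import *
v=np.load("wb.npy"); cp=campose("wrist",dict(tool_pos=v[:3],orientation=v[3:]))
b=cv2.imread("pics/wb.png"); h=cv2.cvtColor(b,cv2.COLOR_BGR2HSV)
m=cv2.inRange(h,(4,80,40),(22,255,255)); m[:,:270]=0;m[:,380:]=0;m[:80]=0;m[318:]=0
c=max(cv2.findContours(m,0,2)[0],key=cv2.contourArea)
w=ray(cp,c[:,0]+0.0,.026)[:,:2]
bx=cv2.boxPoints(cv2.minAreaRect((w*1000).astype(np.float32)))/1000
print(bx.round(4),[np.linalg.norm(bx[i]-bx[i-1]).round(4) for i in range(4)])
ctr=bx.mean(0); e=max((bx[i]-bx[i-1] for i in range(4)),key=np.linalg.norm); e=e/np.linalg.norm(e); e*=np.sign(e[0])
print("ctr",ctr.round(4),"yaw",np.degrees(np.arctan2(e[1],e[0])))
W=[ctr+e*y for y in (-.112,-.072,-.024,.032,.096)]; print(np.round(W,4))
print("proj rim",proj(cp,[[*p,.026] for p in W]).round(1).tolist(),"floor",proj(cp,[[*p,.011] for p in W]).round(1).tolist())
s=cv2.inRange(h,(0,0,0),(180,70,255)); s[:,:296]=0;s[:,352:]=0;s[:92]=0;s[310:]=0
for k in sorted(cv2.findContours(s,0,2)[0],key=lambda k:k[:,0,1].mean()):
    if cv2.contourArea(k)>150:
        x,d,_=cv2.fitEllipse(k); print("well",np.round(x,1),np.round(d,1),ray(cp,[x],.011)[0].round(4),ray(cp,[x],.02)[0].round(4))
E
python3 blk.py
python3 -m crank '[[[1,0.16,-0.72,0.06,0,0,0],[1,0.16,-0.72,0.06,0,0,0],[1,0.16,-0.72,0.06,0,0,0],[1,0.16,-0.72,0.06,0,0,0],[1,0.16,-0.72,0.06,0,0,0]]]'
python3 go.py .46 -.28 .22
```

```text
[[0.3951 0.1102]
 [0.4066 0.031 ]
 [0.6738 0.0697]
 [0.6623 0.1488]] [np.float32(0.27), np.float32(0.08), np.float32(0.27), np.float32(0.08)]
ctr [0.5344 0.0899] yaw 8.234025
[[0.4236 0.0739]
 [0.4632 0.0796]
 [0.5107 0.0865]
 [0.5661 0.0945]
 [0.6295 0.1037]]
proj rim [[323.3, 108.3], [323.4, 145.7], [323.5, 188.4], [323.7, 235.2], [323.8, 285.3]] floor [[323.2, 109.7], [323.3, 145.8], [323.4, 187.0], [323.6, 232.4], [323.7, 280.9]]
well [323.2 109.6] [20.3 20.9] [0.4236 0.0739 0.011 ] [0.4244 0.074  0.02  ]
well [323.4 146.1] [26.7 27.3] [0.4635 0.0798 0.011 ] [0.4636 0.0797 0.02  ]
well [323.4 187.6] [31.9 32.6] [0.5114 0.0866 0.011 ] [0.5105 0.0864 0.02  ]
well [323.6 233.4] [34.8 37.9] [0.5675 0.0947 0.011 ] [0.5654 0.0944 0.02  ]
well [323.7 282.5] [36.8 42.5] [0.6316 0.104  0.011 ] [0.6282 0.1035 0.02  ]
t: 2.08
tool_pos: [0.5052, -0.222, 0.2244]
orientation: [-0.225, 3.133, 0.001]
force: [1.1, -0.3, -0.2]
opening: 0.093
gripper_force: 0.0
pos [ 0.5052 -0.222   0.2244] q [-0.51 -0.01  1.57  0.    1.58 -2.22] shift [ 0.1061 -0.1019  0.0086] turn [0.0003 0.0002 0.0008] t 2.075
```

```bash
python3 go.py .55 -.28 .25; python3 -m crank '[[[1,-0.072,-0.128,-0.051,0,0,0],[1,-0.072,-0.128,-0.051,0,0,0],[1,-0.072,-0.128,-0.051,0,0,0],[1,-0.072,-0.128,-0.051,0,0,0],[1,-0.072,-0.128,-0.051,0,0,0]]]'
python3 - <<'E'
from h import *
s=read_state(); im=read_camera("wrist")[...,::-1]; cv2.imwrite("pics/ww.png",im); np.save("ww.npy",np.r_[s["tool_pos"],s["orientation"]])
cp=campose("wrist",s)
for n,p,h in (("w1",(.596,-.37),.034),("w2",(.518,-.299),.042),("w3",(.461,-.365),.053),("w4",(.453,-.199),.064),("w5",(.62,-.194),.075)): print(n,proj(cp,[[*p,h]])[0].round())
E
```

```text
pos [ 0.5052 -0.222   0.2244] q [-0.51 -0.01  1.57  0.    1.58 -2.22] shift [-0.0721 -0.1276 -0.0513] turn [0.0003 0.0002 0.0008] t 2.075
t: 2.7
tool_pos: [0.5499, -0.2788, 0.2501]
orientation: [0.225, -3.133, -0.0]
force: [0.6, -0.3, -0.9]
opening: 0.0928
gripper_force: 0.0
w1 [239. 233.]
w2 [307. 176.]
w3 [251. 112.]
w4 [413. 128.]
w5 [388. 285.]
```

View pics/ww.png

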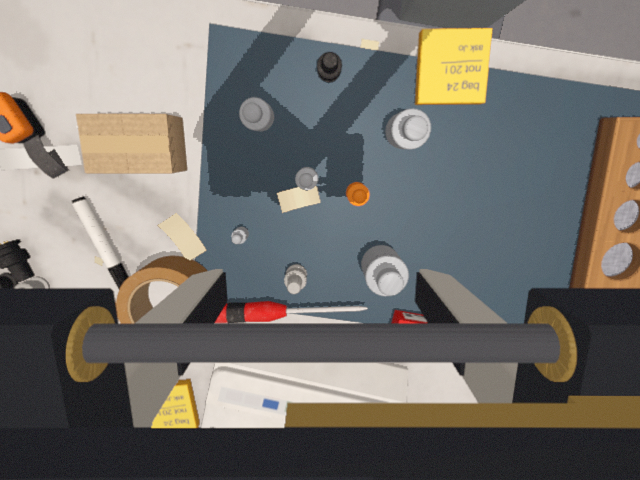

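Wrist view: w1 at (239,235), w2 at (307,178), w3 at (256,113), w4 at (412,128) and w5 at (388,279). The grey connector at (294,279), black at (329,66) and orange at (357,194) stay out of it. One composite with a projected grid will pin the knobs.

```bash
python3 - <<'E'
import cv2,numpy as np
b=cv2.imread("pics/ww.png"); T=[]
for u,v in ((239,235),(307,178),(256,113),(412,128),(388,275)):
    t=cv2.resize(b[v-26:v+26,u-26:u+26],(260,260),interpolation=cv2.INTER_CUBIC)
    for k in range(6,52,10):  # tick lines each 10 px
        cv2.line(t,(k*5+2,0),(k*5+2,6),(0,255,0),1); cv2.line(t,(0,k*5+2),(6,k*5+2),(0,255,0),1)
    cv2.putText(t,f"{u},{v}",(150,250),0,.5,(0,255,255)); T.append(t)
T.append(T[0]*0); cv2.imwrite("pics/c1.png",np.vstack([np.hstack(T[:3]),np.hstack(T[3:])]))
E
```

```text
(no output)
```

View pics/c1.png

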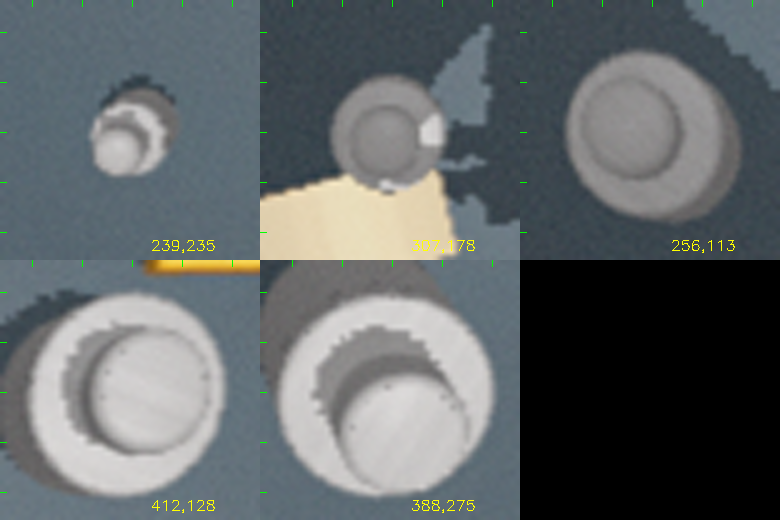

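```bash
python3 - <<'E'
from h import *
v=np.load("ww.npy"); cp=campose("wrist",dict(tool_pos=v[:3],orientation=v[3:]))
for n,uv,h,d in (("w1",(236.2,239),.034,12),("w2",(306,179.2),.042,16),("w3",(252,112.2),.053,20),("w4",(415.8,127.9),.064,25),("w5",(390.6,283.2),.075,29)): print(n,ray(cp,[uv],h)[0].round(4), "px diam expected",359.9*d/1000/(.25+.1955-h))
E
python3 go.py .592 -.374 .09
```

```text
w1 [ 0.6034 -0.3722  0.034 ] px diam expected 10.495261239368165
w2 [ 0.5215 -0.2998  0.042 ] px diam expected 14.271127633209417
w3 [ 0.4605 -0.3639  0.053 ] px diam expected 18.338853503184712
w4 [ 0.4524 -0.1957  0.064 ] px diam expected 23.584534731323725
w5 [ 0.6172 -0.192   0.075 ] px diam expected 28.17031039136302
pos [ 0.5499 -0.279   0.2502] q [-0.55  0.16  1.35  0.    1.64 -2.27] shift [-0.0563 -0.2     0.3204] turn [ 0.     -0.      0.0004] t 2.75
```

```bash
cat > look.py <<'E'
import sys; from h import *
# look.py name diam_mm expx expy expz : wrist picture, knob top by hough near the expected pixel
n,d=sys.argv[1],float(sys.argv[2]); P=[float(a) for a in sys.argv[3:6]]
s=read_state(); im=read_camera("wrist")[...,::-1].copy(); cp=campose("wrist",s)
cv2.imwrite(f"pics/{n}_raw.png",im)
e=proj(cp,[P])[0]; z=(cp[1].T@(np.array(P)-cp[2]))[2]; r=cp[0]["fx"]*d/2000/z
a,b=max(int(e[0])-60,0),max(int(e[1])-60,0); t=cv2.resize(im[b:b+120,a:a+120],None,fx=4,fy=4,interpolation=cv2.INTER_CUBIC)
c=cv2.HoughCircles(cv2.GaussianBlur(cv2.cvtColor(t,6),(0,0),2),cv2.HOUGH_GRADIENT,1.5,20,param1=80,param2=18,minRadius=int(3.5*r),maxRadius=int(4.6*r))
print("pos",np.round(s["tool_pos"],4),"expect",e.round(1),"r",r.round(1))
for q in ([] if c is None else c[0][:4]):
    uv=q[:2]/4+[a,b]; print(uv.round(1),(q[2]/4).round(1),ray(cp,[uv],P[2])[0].round(4)); cv2.circle(t,(int(q[0]),int(q[1])),int(q[2]),(0,255,0),1)
cv2.imwrite(f"pics/{n}.png",t)
E
python3 -m crank '[[[0,-0.079,-0.2,0.35,0,0,0],[0,-0.079,-0.2,0.35,0,0,0],[0,-0.079,-0.2,0.35,0,0,0],[0,-0.079,-0.2,0.35,0,0,0],[0,-0.079,-0.2,0.35,0,0,0]]]'
python3 look.py l1 12 .6034 -.3722 .034
```

```text
t: 3.38
tool_pos: [0.6026, -0.373, 0.0742]
orientation: [0.222, -3.132, -0.003]
force: [0.7, -0.3, 1.0]
opening: 0.0489
gripper_force: 0.0
pos [ 0.6026 -0.373   0.0742] expect [322.4 248. ] r 8.8
[323.3 245.3] 9.8 [ 0.6015 -0.3718  0.034 ]
[321.4 236.3] 9.3 [ 0.5954 -0.374   0.034 ]
```

View pics/l1.png

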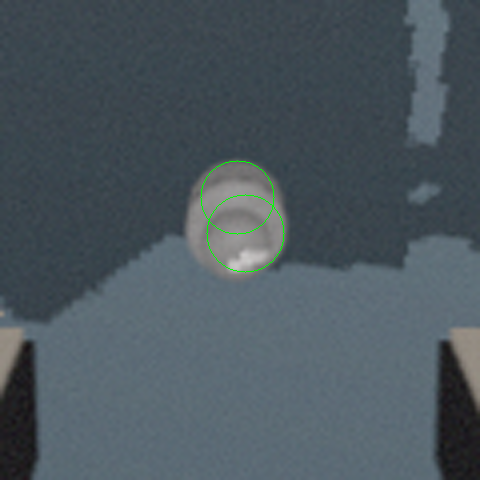

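The knob top is at crop (241,239), or image (322,248), which agrees with the estimate within 1 mm. Descend to z = 18 mm, since the fingertips must stay above the 26 mm block at placing, then grip and lift.

```bash
python3 -m crank '[[[0,-0.001,0.0016,0.04,0,0,0],[0,-0.001,0.0016,0.08,0,0,0],[0,-0.001,0.0016,0.112,0,0,0],[0,-0.001,0.0016,0.112,0,0,0],[-0.4,-0.001,0.0016,0.112,0,0,0]]]' 15
python3 -m crank '[[[-1,0,0,0,0,0,0],[-1,0,0,0,0,0,0],[-1,0,0,0,0,0,0],[-1,0,0,0,0,0,0],[-1,0,0,0,0,0,0]]]' 15
python3 -m crank '[[[-1,0,0,-0.01,0,0,0],[-1,0,0,-0.04,0,0,0],[-1,0,0,-0.12,0,0,0],[-1,0,0,-0.2,0,0,0],[-1,0,0,-0.2,0,0,0]]]' 15
python3 go.py .4236 .0739 .12
```

```text
t: 4.05
tool_pos: [0.6037, -0.3729, 0.0194]
orientation: [-0.222, 3.134, -0.0]
force: [0.5, 0.2, 0.2]
opening: 0.0405
gripper_force: 0.0
t: 4.68
tool_pos: [0.6036, -0.3728, 0.0191]
orientation: [-0.222, 3.134, -0.0]
force: [-0.8, 0.5, -0.7]
opening: 0.0002
gripper_force: 0.0
t: 5.3
tool_pos: [0.6066, -0.375, 0.1264]
orientation: [-0.222, 3.126, -0.01]
force: [-1.0, 0.1, -0.1]
opening: 0.0003
gripper_force: 0.0
pos [ 0.6066 -0.375   0.1264] q [-0.63  0.46  1.21 -0.    1.46 -2.34] shift [0.2358 0.9405 0.0044] turn [-0.0045  0.0046 -0.0004] t 5.3
```

It closed to zero, a miss. I'll look before doing anything else.

```bash
python3 look.py l1b 12 .6034 -.3722 .034; python3 - <<'E'
from h import *
a=cv2.imread("pics/l1b_raw.png")[150:330,200:440]; s=read_camera("side")[...,::-1][230:330,340:460]
cv2.imwrite("pics/c2.png",np.hstack([cv2.resize(a,(400,300),interpolation=2),cv2.resize(s,(360,300),interpolation=2)]))
E
```

```text
pos [ 0.6066 -0.375   0.1264] expect [326.1 225.4] r 7.3
[321.3 222.6] 6.6 [ 0.6016 -0.3764  0.034 ]
```

View pics/c2.png

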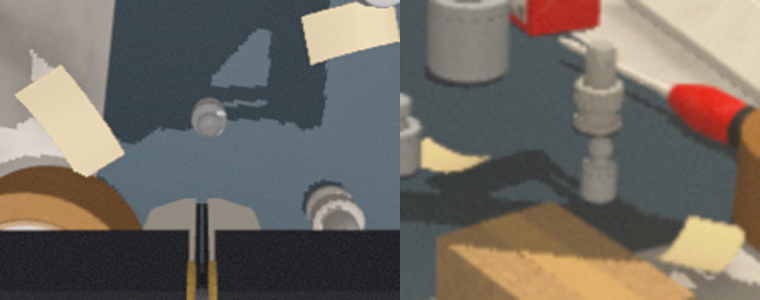

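```bash
python3 - <<'E'
from h import *
s=read_state(); print(s["tool_pos"],s["orientation"],s["q"])
T=R.from_rotvec(s["orientation"]); o=[]
for n,u in (("side",170),("wrist",110),("top",90)):
    im=read_camera(n)[...,::-1].copy(); cp=campose(n,s)
    P=[np.array(s["tool_pos"])+T.apply([x,0,z]) for x,z in ((0,0),(.0075,0),(-.0075,0),(0,-.019),(0,-.05))]
    q=proj(cp,P); 
    a,b=(q[0]-u/2).astype(int); b=max(b-(u//4 if n=="side" else 0),0)
    t=cv2.resize(im[b:b+u,a:a+u],(400,400),interpolation=2)
    for (x,y),c in zip((q-[a,b])*400/u,((0,255,0),(0,0,255),(255,0,0),(255,0,255),(255,255,0))): cv2.circle(t,(int(x),int(y)),3,c,-1)
    o.append(t)
    print(n,(a,b))
cv2.imwrite("pics/c3.png",np.hstack(o[:2]))
E
```

```text
[ 0.60421881 -0.37322046  0.12069507] [-2.22071390e-01  3.13198552e+00 -2.36596461e-03] [-6.25459731e-01  4.60022650e-01  1.21874810e+00 -3.85457231e-05
  1.46051789e+00 -2.33782362e+00]
side (np.int64(324), np.int64(94))
wrist (np.int64(266), np.int64(210))
top (np.int64(348), np.int64(159))
```

View pics/c3.png

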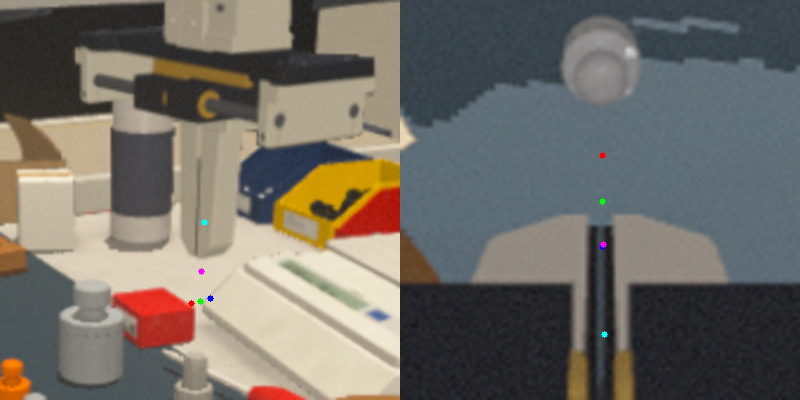

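The shut fingertips end about 29 mm above the reported TCP. Both the side view (tip at (208,255), between the -19 and -50 mm marks) and the wrist view (edge at row 269) show it. The weight is untouched and upright, so I'll use tip = TCP + 29 mm. Recomputing w1, with the knob now at pixel (321,231.5).

```bash
python3 - <<'E'
from h import *
print(ray(campose("wrist"),[(321,231.5)],.034).round(4))
E
python3 go.py .603 -.3725 .03
```

```text
[[ 0.6021 -0.3724  0.034 ]]
pos [ 0.6027 -0.3721  0.1174] q [-0.63  0.46  1.22 -0.    1.46 -2.34] shift [-0.0008 -0.0011  0.1748] turn [ 0.0012 -0.0013 -0.0005] t 5.55
```

```bash
python3 -m crank '[[[0,0,0,0,0,0,0],[0,0,0,0.06,0,0,0],[0,0,0,0.13,0,0,0],[0,0,0,0.18,0,0,0],[0,0,0,0.2,0,0,0]]]' 15
python3 -m crank '[[[0,0,0,0.02,0,0,0],[0,0,0,0.04,0,0,0],[0,0,0,0.05,0,0,0],[-0.4,0,0,0.05,0,0,0],[-0.7,0,0,0.05,0,0,0]]]' 15
python3 -m crank '[[[-1,0,0,0,0,0,0],[-1,0,0,0,0,0,0],[-1,0,0,0,0,0,0],[-1,0,0,0,0,0,0],[-1,0,0,0,0,0,0]]]' 15
```

```text
t: 6.18
tool_pos: [0.6019, -0.3716, 0.016]
orientation: [0.222, -3.13, -0.005]
force: [-0.6, -0.2, -0.2]
opening: 0.0444
gripper_force: 0.0
t: 6.8
tool_pos: [0.604, -0.3731, -0.0052]
orientation: [-0.222, 3.133, -0.001]
force: [0.9, 0.2, -0.6]
opening: 0.031
gripper_force: 0.0
t: 7.42
tool_pos: [0.6038, -0.3729, -0.0055]
orientation: [-0.222, 3.133, -0.0]
force: [-0.3, -0.1, 1.9]
opening: 0.0115
gripper_force: 15.0
```

Gripped (opening 11.5 mm, 15 N). Lift, then travel.

```bash
python3 -m crank '[[[-1,0,0,-0.02,0,0,0],[-1,0,0,-0.06,0,0,0],[-1,0,0,-0.12,0,0,0],[-1,0,0,-0.2,0,0,0],[-1,0,0,-0.2,0,0,0]]]'
python3 go.py .4236 .0739 .06
```

```text
t: 8.05
tool_pos: [0.6068, -0.3751, 0.1013]
orientation: [-0.222, 3.126, -0.01]
force: [0.6, 0.2, -0.2]
opening: 0.011
gripper_force: 15.0
pos [ 0.6068 -0.3751  0.1013] q [-0.63  0.47  1.24 -0.    1.42 -2.34] shift [0.2365 0.9412 0.0743] turn [-0.0045  0.0046 -0.0004] t 8.05
```

```bash
python3 -m crank '[[[-1,0.115,0.47,0,0,0,0],[-1,0.115,0.47,0,0,0,0],[-1,0.115,0.47,0,0,0,0],[-1,0.115,0.47,0,0,0,0],[-1,0.115,0.47,0,0,0,0]]]'
python3 -m crank '[[[-1,0.115,0.466,0,0,0,0],[-1,0.115,0.466,0,0,0,0],[-1,0.115,0.466,0,0,0,0],[-1,0.115,0.466,0,0,0,0],[-1,0.115,0.466,0,0,0,0]]]'
python3 go.py .4236 .0739 .035
```

```text
t: 8.68
tool_pos: [0.5117, -0.1448, 0.0935]
orientation: [0.227, -3.132, -0.002]
force: [0.0, -0.6, -0.2]
opening: 0.0114
gripper_force: 15.0
t: 9.3
tool_pos: [0.4232, 0.0765, 0.0945]
orientation: [-0.229, 3.133, 0.001]
force: [0.7, -0.6, 0.5]
opening: 0.0115
gripper_force: 15.0
pos [0.4232 0.0765 0.0945] q [ 0.06 -0.28  2.06  0.    1.37 -1.66] shift [ 1.000e-04 -5.300e-03  1.189e-01] turn [0.0002 0.0004 0.0022] t 9.3
```

```bash
python3 -m crank '[[[-1,-0.001,-0.005,0.05,0,0,0],[-1,-0.001,-0.005,0.09,0,0,0],[-1,-0.001,-0.005,0.12,0,0,0],[-1,-0.001,-0.005,0.12,0,0,0],[-1,-0.001,-0.005,0.12,0,0,0]]]'
python3 -m crank '[[[-1,0,0,0.01,0,0,0],[-1,0,0,0.02,0,0,0],[-1,0,0,0.03,0,0,0],[-1,0,0,0.04,0,0,0],[-1,0,0,0.04,0,0,0]]]'
python3 go.py .4236 .0739 .0055
```

```text
t: 9.93
tool_pos: [0.4253, 0.0715, 0.0348]
orientation: [-0.221, 3.133, -0.0]
force: [0.6, -0.3, -0.3]
opening: 0.0113
gripper_force: 15.0
t: 10.55
tool_pos: [0.4241, 0.0719, 0.0135]
orientation: [0.222, -3.133, -0.0]
force: [-0.6, -0.4, -0.6]
opening: 0.0112
gripper_force: 15.0
pos [0.4241 0.0719 0.0135] q [ 0.05 -0.18  2.12 -0.    1.2  -1.66] shift [0.0004 0.0041 0.0161] turn [ 0.0001 -0.0007 -0.0004] t 10.55
```

It is inside the well without contact. Centre y by 2 mm and settle.

```bash
python3 -m crank '[[[-1,0,0.004,0.004,0,0,0],[-1,0,0.004,0.008,0,0,0],[-1,0,0.004,0.012,0,0,0],[-1,0,0.004,0.015,0,0,0],[-1,0,0.004,0.015,0,0,0]]]'
python3 -m crank '[[[-1,0,0,0.001,0,0,0],[-1,0,0,0.001,0,0,0],[-1,0,0,0.001,0,0,0],[-1,0,0,0.001,0,0,0],[-1,0,0,0.001,0,0,0]]]'
```

```text
t: 11.18
tool_pos: [0.4242, 0.0738, 0.0065]
orientation: [0.222, -3.133, -0.0]
force: [0.4, 0.0, -1.0]
opening: 0.0111
gripper_force: 15.0
t: 11.8
tool_pos: [0.4243, 0.0739, 0.0061]
orientation: [-0.222, 3.134, 0.0]
force: [0.3, -0.0, -0.7]
opening: 0.0113
gripper_force: 15.0
```

```bash
python3 -m crank '[[[-1,0,0,0.001,0,0,0],[-1,0,0,0.002,0,0,0],[-1,0,0,0.002,0,0,0],[-1,0,0,0.002,0,0,0],[-1,0,0,0.002,0,0,0]]]'
python3 -m crank '[[[-0.6,0,0,0,0,0,0],[-0.6,0,0,0,0,0,0],[-0.5,0,0,-0.02,0,0,0],[-0.4,0,0,-0.1,0,0,0],[-0.4,0,0,-0.18,0,0,0]]]'
python3 go.py .518 -.2995 .09; python3 look.py l1c 12 .4236 .0739 .045
```

```text
t: 12.42
tool_pos: [0.4246, 0.0739, 0.0054]
orientation: [-0.222, 3.133, 0.0]
force: [-1.4, 0.6, 3.6]
opening: 0.0116
gripper_force: 15.0
t: 13.05
tool_pos: [0.4239, 0.0738, 0.0964]
orientation: [0.222, -3.133, -0.0]
force: [0.5, -0.2, -0.6]
opening: 0.0277
gripper_force: 0.0
pos [0.4239 0.0738 0.0964] q [ 0.05 -0.28  2.05 -0.    1.37 -1.66] shift [-0.0811 -0.7657  0.0127] turn [ 0.     -0.0005 -0.0005] t 13.05
pos [0.4239 0.0738 0.0964] expect [321.7 242.1] r 8.5
[365.4 216.3] 9.3 [0.4009 0.1015 0.045 ]
```

View pics/l1c.png

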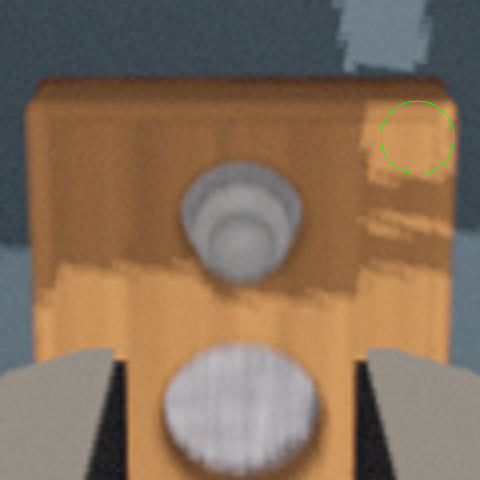

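w1 stands upright in the smallest well. Crop (240,240) shows its knob in the well, and well 2 is at (240,405). Next w2.

```bash
python3 -m crank '[[[-0.14,-0.043,-0.4,0,0,0,0],[-0.14,-0.043,-0.4,0,0,0,0],[-0.14,-0.043,-0.4,0,0,0,0],[-0.14,-0.043,-0.4,0,0,0,0],[-0.14,-0.043,-0.4,0,0,0,0]]]'
python3 -m crank '[[[-0.14,-0.043,-0.367,0,0,0,0],[-0.14,-0.043,-0.367,0,0,0,0],[-0.14,-0.043,-0.367,0,0,0,0],[-0.14,-0.043,-0.367,0.04,0,0,0],[-0.14,-0.043,-0.367,0.04,0,0,0]]]'
python3 look.py l2 16 .5215 -.2998 .042;python3 go.py .5215 -.2998 -.0065
```

```text
t: 13.72
tool_pos: [0.4737, -0.1215, 0.0952]
orientation: [0.219, -3.134, -0.001]
force: [0.3, 1.3, -0.0]
opening: 0.0399
gripper_force: 0.0
t: 14.35
tool_pos: [0.5196, -0.2967, 0.0726]
orientation: [0.223, -3.13, -0.006]
force: [-0.1, 0.5, 0.3]
opening: 0.0396
gripper_force: 0.0
pos [ 0.5196 -0.2967  0.0726] expect [316.3 252.9] r 12.2
[372.8 299.8] 11.7 [ 0.5488 -0.2573  0.042 ]
pos [ 0.5202 -0.2968  0.0738] q [-0.6   0.21  1.61  0.    1.32 -2.32] shift [-0.0021 -0.0068  0.1605] turn [ 0.0018 -0.0015  0.0007] t 14.4
```

View pics/l2.png

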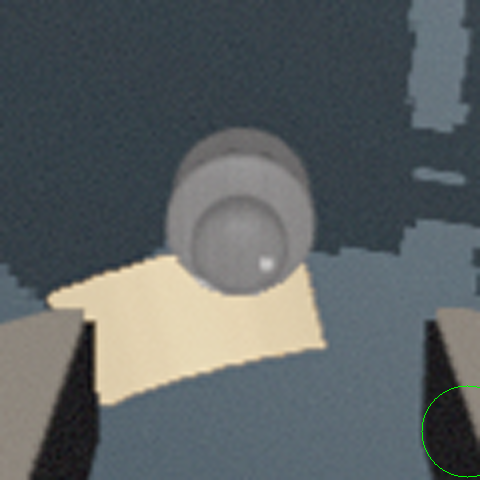

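Knob at crop (240,245) matches the estimate. Descend and grip.

```bash
python3 -m crank '[[[-0.14,-0.001,-0.002,0.05,0,0,0],[-0.14,-0.001,-0.002,0.1,0,0,0],[-0.14,-0.001,-0.002,0.14,0,0,0],[-0.14,-0.001,-0.002,0.16,0,0,0],[-0.14,-0.001,-0.002,0.16,0,0,0]]]' 20
python3 -m crank '[[[-0.5,0,0,0,0,0,0],[-1,0,0,0,0,0,0],[-1,0,0,0,0,0,0],[-1,0,0,0,0,0,0],[-1,0,0,0,0,0,0]]]'
python3 -m crank '[[[-1,0,0,-0.02,0,0,0],[-1,0,0,-0.06,0,0,0],[-1,0,0,-0.12,0,0,0],[-1,0,0,-0.2,0,0,0],[-1,0,0,-0.2,0,0,0]]]'
python3 go.py .4632 .0796 .0935
```

```text
t: 15.02
tool_pos: [0.5213, -0.2999, -0.0053]
orientation: [0.223, -3.133, -0.001]
force: [0.5, 0.4, 0.1]
opening: 0.0398
gripper_force: 0.0
t: 15.65
tool_pos: [0.5227, -0.3014, -0.0035]
orientation: [-0.222, 3.132, -0.002]
force: [0.2, 0.4, 6.1]
opening: 0.0151
gripper_force: 20.3
t: 16.27
tool_pos: [0.5245, -0.3027, 0.101]
orientation: [-0.222, 3.127, -0.009]
force: [1.1, -0.4, -0.3]
opening: 0.0151
gripper_force: 20.0
pos [ 0.5245 -0.3027  0.101 ] q [-0.61  0.19  1.58 -0.    1.36 -2.32] shift [0.0137 0.7744 0.0102] turn [-0.0039  0.0041 -0.0005] t 16.275
```

```bash
python3 -m crank '[[[-1,0.004,0.4,0,0,0,0],[-1,0.004,0.4,0,0,0,0],[-1,0.004,0.4,0,0,0,0],[-1,0.004,0.4,0,0,0,0],[-1,0.004,0.4,0,0,0,0]]]'
python3 -m crank '[[[-1,0.003,0.37,0,0,0,0],[-1,0.003,0.37,0,0,0,0],[-1,0.003,0.37,0,0,0,0],[-1,0.003,0.37,0.06,0,0,0],[-1,0.003,0.37,0.06,0,0,0]]]'
python3 -m crank '[[[-1,0,0,0,0,0,0],[-1,0,0,0,0,0,0],[-1,0,0,0,0,0,0],[-1,0,0,0,0,0,0],[-1,0,0,0,0,0,0]]]'
python3 go.py .464 .0796 .0185; python3 look.py l2b 32 .464 .0796 .03
```

```text
t: 16.9
tool_pos: [0.4913, -0.1024, 0.095]
orientation: [0.225, -3.133, 0.001]
force: [-0.2, -0.4, 0.1]
opening: 0.015
gripper_force: 20.0
t: 17.52
tool_pos: [0.4623, 0.0792, 0.063]
orientation: [0.222, -3.129, 0.001]
force: [0.1, -0.9, -1.6]
opening: 0.0149
gripper_force: 20.1
t: 18.15
tool_pos: [0.464, 0.0799, 0.0653]
orientation: [-0.222, 3.133, -0.0]
force: [0.5, 0.1, -0.7]
opening: 0.0151
gripper_force: 20.1
pos [0.464  0.0799 0.0653] q [ 0.06 -0.13  1.98 -0.    1.29 -1.65] shift [ 0.0001 -0.0007  0.0936] turn [-0.      0.0002 -0.0005] t 18.15
pos [0.464  0.0799 0.0653] expect [321.1 248.5] r 24.0
[372.2 214.4] 22.3 [0.4365 0.1093 0.03  ]
[354.2 274.8] 23.8 [0.4792 0.1045 0.03  ]
[362.8 284.2] 21.4 [0.485  0.1114 0.03  ]
[355.3 229.4] 24.8 [0.4479 0.1    0.03  ]
```

View pics/l2b.png

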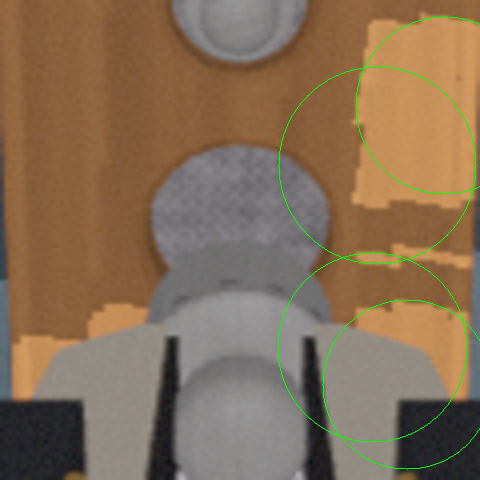

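w2 is held straight and lined up over well 2 (crop (240,210)). Lowering gently.

```bash
python3 -m crank '[[[-1,0,-0.001,0.04,0,0,0],[-1,0,-0.001,0.07,0,0,0],[-1,0,-0.001,0.09,0,0,0],[-1,0,-0.001,0.098,0,0,0],[-1,0,-0.001,0.098,0,0,0]]]'
python3 -m crank '[[[-1,0,0,0.004,0,0,0],[-1,0,0,0.008,0,0,0],[-1,0,0,0.012,0,0,0],[-1,0,0,0.015,0,0,0],[-1,0,0,0.015,0,0,0]]]'
```

```text
t: 18.82
tool_pos: [0.4639, 0.0795, 0.016]
orientation: [0.222, -3.133, -0.0]
force: [-0.1, -0.2, -2.3]
opening: 0.0153
gripper_force: 20.0
t: 19.45
tool_pos: [0.4638, 0.0795, 0.0085]
orientation: [0.222, -3.133, 0.0]
force: [0.4, 0.3, -1.9]
opening: 0.0152
gripper_force: 20.0
```

```bash
python3 -m crank '[[[-1,0,0,0.001,0,0,0],[-1,0,0,0.002,0,0,0],[-1,0,0,0.003,0,0,0],[-1,0,0,0.003,0,0,0],[-1,0,0,0.003,0,0,0]]]'
```

```text
t: 20.08
tool_pos: [0.4643, 0.0795, 0.0075]
orientation: [-0.222, 3.133, -0.0]
force: [-1.4, -0.9, 6.2]
opening: 0.0146
gripper_force: 21.2
```

```bash
python3 -m crank '[[[-0.5,0,0,0,0,0,0],[-0.5,0,0,0,0,0,0],[-0.4,0,0,-0.02,0,0,0],[-0.3,0,0,-0.1,0,0,0],[0.1,0,0,-0.18,0,0,0]]]'
python3 look.py l2c 16 .4632 .0796 .053
python3 -m crank '[[[0.1,0.067,-0.44,0,0,0,0],[0.1,0.067,-0.44,0,0,0,0],[0.1,0.067,-0.44,0,0,0,0],[0.1,0.067,-0.44,0,0,0,0],[0.1,0.067,-0.44,0,0,0,0]]]'
python3 -m crank '[[[0.1,0.067,-0.437,0,0,0,0],[0.1,0.067,-0.437,0,0,0,0],[0.1,0.067,-0.437,0,0,0,0],[0.1,0.067,-0.437,0,0,0,0],[0.1,0.067,-0.437,0,0,0,0]]]'
python3 look.py l3 20 .4605 -.3639 .053
python3 - <<'E'
import cv2,numpy as np
cv2.imwrite("pics/c4.png",np.hstack([cv2.resize(cv2.imread(f"pics/{n}.png"),(390,390)) for n in ("l2c","l3")]))
E
python3 go.py .4605 -.3639 .0085
```

```text
t: 20.7
tool_pos: [0.4631, 0.0795, 0.098]
orientation: [0.222, -3.132, -0.0]
force: [0.2, -0.3, -0.5]
opening: 0.0387
gripper_force: 0.0
pos [0.4631 0.0795 0.098 ] expect [321.7 245. ] r 11.5
t: 21.38
tool_pos: [0.4614, -0.1453, 0.0973]
orientation: [0.216, -3.134, 0.001]
force: [1.2, 0.9, -1.0]
opening: 0.051
gripper_force: 0.0
t: 22.0
tool_pos: [0.4594, -0.365, 0.0969]
orientation: [0.219, -3.134, -0.001]
force: [0.1, 0.7, -0.2]
opening: 0.0511
gripper_force: 0.0
pos [ 0.4594 -0.365   0.0969] expect [322.9 247. ] r 14.5
[322.6 243.9] 15.4 [ 0.4584 -0.3644  0.053 ]
[317.3 243.6] 15.9 [ 0.4586 -0.368   0.053 ]
[328.9 237.6] 16.2 [ 0.4533 -0.3607  0.053 ]
pos [ 0.4595 -0.3635  0.0968] q [-0.76  0.15  1.63  0.    1.36 -2.47] shift [-0.0019 -0.0013  0.1766] turn [ 0.0007 -0.0002 -0.001 ] t 22.05
```

View pics/c4.png

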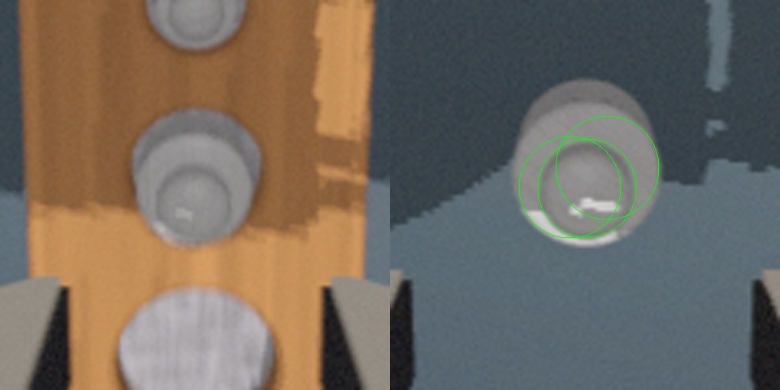

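w2 is seated upright; w3's knob is at image (322.5,244.5), i.e. (.459, -.364). The fingertips must clear the 34 mm shoulder, so TCP z is about 8 mm.

```bash
python3 -m crank '[[[0.1,0,-0.001,0.06,0,0,0],[0.1,0,-0.001,0.12,0,0,0],[0.1,0,-0.001,0.16,0,0,0],[0.1,0,-0.001,0.177,0,0,0],[0.1,0,-0.001,0.177,0,0,0]]]' 30
python3 -m crank '[[[-0.4,0,0,0,0,0,0],[-1,0,0,0,0,0,0],[-1,0,0,0,0,0,0],[-1,0,0,0,0,0,0],[-1,0,0,0,0,0,0]]]'
python3 -m crank '[[[-1,0,0,-0.02,0,0,0],[-1,0,0,-0.06,0,0,0],[-1,0,0,-0.12,0,0,0],[-1,0,0,-0.2,0,0,0],[-1,0,0,-0.2,0,0,0]]]'
python3 go.py .5115 .0865 .108
```

```text
t: 22.68
tool_pos: [0.4596, -0.3639, 0.0086]
orientation: [0.223, -3.133, -0.001]
force: [-1.0, -0.0, 0.5]
opening: 0.0508
gripper_force: 0.0
t: 23.3
tool_pos: [0.4597, -0.3648, 0.009]
orientation: [-0.222, 3.133, -0.001]
force: [0.2, 0.1, 3.0]
opening: 0.0187
gripper_force: 30.0
t: 23.92
tool_pos: [0.4621, -0.367, 0.1144]
orientation: [-0.222, 3.128, -0.01]
force: [-0.1, 0.0, -3.2]
opening: 0.0189
gripper_force: 30.0
pos [ 0.4621 -0.367   0.1144] q [-0.76  0.14  1.62 -0.    1.38 -2.47] shift [-0.2257  0.884   0.0079] turn [-0.0045  0.0035 -0.0004] t 23.925
```

```bash
python3 -m crank '[[[-1,-0.115,0.44,0,0,0,0],[-1,-0.115,0.44,0,0,0,0],[-1,-0.115,0.44,0,0,0,0],[-1,-0.115,0.44,0,0,0,0],[-1,-0.115,0.44,0,0,0,0]]]'
python3 -m crank '[[[-1,-0.115,0.439,0,0,0,0],[-1,-0.115,0.439,0,0,0,0],[-1,-0.115,0.439,0,0,0,0],[-1,-0.115,0.439,0,0,0,0],[-1,-0.115,0.439,0.06,0,0,0]]]'
python3 -m crank '[[[-1,0,0,0.04,0,0,0],[-1,0,0,0.04,0,0,0],[-1,0,0,0.04,0,0,0],[-1,0,0,0.04,0,0,0],[-1,0,0,0.04,0,0,0]]]'
python3 go.py .5113 .0865 .03
```

```text
t: 24.55
tool_pos: [0.4851, -0.1358, 0.108]
orientation: [0.228, -3.133, -0.002]
force: [-0.3, -0.0, -2.4]
opening: 0.0191
gripper_force: 30.0
t: 25.18
tool_pos: [0.514, 0.0888, 0.0806]
orientation: [-0.226, 3.128, 0.0]
force: [0.5, 0.3, -3.1]
opening: 0.0189
gripper_force: 30.0
t: 25.8
tool_pos: [0.5121, 0.0866, 0.0596]
orientation: [-0.222, 3.132, -0.0]
force: [-0.7, -0.9, -2.3]
opening: 0.0191
gripper_force: 30.0
pos [0.5121 0.0866 0.0596] q [ 0.07  0.01  1.85 -0.    1.27 -1.64] shift [0.0018 0.     0.0592] turn [-0.0001  0.001  -0.0006] t 25.8
```

```bash
python3 -m crank '[[[-1,0.001,0,0.02,0,0,0],[-1,0.001,0,0.04,0,0,0],[-1,0.001,0,0.055,0,0,0],[-1,0.001,0,0.062,0,0,0],[-1,0.001,0,0.062,0,0,0]]]'
python3 -m crank '[[[-1,0,0,0.004,0,0,0],[-1,0,0,0.008,0,0,0],[-1,0,0,0.011,0,0,0],[-1,0,0,0.014,0,0,0],[-1,0,0,0.014,0,0,0]]]'
```

```text
t: 26.42
tool_pos: [0.5106, 0.0867, 0.0272]
orientation: [0.222, -3.133, 0.0]
force: [0.6, 0.1, -2.3]
opening: 0.0191
gripper_force: 30.0
t: 27.05
tool_pos: [0.5108, 0.0867, 0.0205]
orientation: [0.222, -3.133, -0.0]
force: [-0.7, -0.2, -3.1]
opening: 0.0187
gripper_force: 30.0
```

```bash
python3 -m crank '[[[-1,0,0,0.001,0,0,0],[-1,0,0,0.002,0,0,0],[-1,0,0,0.003,0,0,0],[-1,0,0,0.003,0,0,0],[-1,0,0,0.003,0,0,0]]]'
```

```text
t: 27.68
tool_pos: [0.5115, 0.0868, 0.02]
orientation: [-0.222, 3.133, 0.0]
force: [-2.4, 0.6, 6.2]
opening: 0.0189
gripper_force: 30.0
```

```bash
python3 -m crank '[[[-0.4,0,0,0,0,0,0],[-0.4,0,0,0,0,0,0],[-0.3,0,0,-0.02,0,0,0],[-0.2,0,0,-0.1,0,0,0],[0.2,0,0,-0.18,0,0,0]]]'
python3 look.py l3c 20 .5107 .0865 .064
python3 -m crank '[[[0.2,0.196,-0.542,0,0,0,0],[0.2,0.196,-0.542,0,0,0,0],[0.2,0.196,-0.542,0,0,0,0],[0.2,0.196,-0.542,0,0,0,0],[0.2,0.196,-0.542,0,0,0,0]]]'
python3 look.py l4 25 .4524 -.1957 .064
python3 go.py .4524 -.1957 .0175
```

```text
t: 28.3
tool_pos: [0.5105, 0.0867, 0.1104]
orientation: [0.222, -3.133, 0.0]
force: [0.7, -0.2, 0.4]
opening: 0.0431
gripper_force: 0.0
pos [0.5105 0.0867 0.1104] expect [321.3 244.5] r 14.4
t: 28.98
tool_pos: [0.4514, -0.1982, 0.1099]
orientation: [-0.219, 3.133, -0.002]
force: [1.3, 0.1, -0.5]
opening: 0.0561
gripper_force: 0.0
pos [ 0.4514 -0.1982  0.1099] expect [324.9 246.2] r 18.0
[325.3 243.9] 20.3 [ 0.4508 -0.1957  0.064 ]
pos [ 0.4508 -0.2015  0.11  ] q [-0.52 -0.11  1.88 -0.    1.37 -2.23] shift [-0.0048  0.0116  0.1849] turn [-0.0021  0.     -0.0023] t 29.025
```

```bash
python3 -m crank '[[[0.2,0,0,0.04,0,0,0],[0.2,0,0,0.06,0,0,0],[0.2,0,0,0.06,0,0,0],[0.2,0,0,0.06,0,0,0],[0.2,0,0,0.06,0,0,0]]]' 40
python3 look.py l4b 25 .4524 -.1957 .064
python3 go.py .452 -.1957 .0175
```

```text
t: 29.65
tool_pos: [0.4527, -0.1954, 0.0799]
orientation: [-0.223, 3.133, -0.001]
force: [0.2, -0.4, 0.2]
opening: 0.0559
gripper_force: 0.0
pos [ 0.4527 -0.1954  0.0799] expect [321.2 256.7] r 20.4
[321.9 255.4] 19.1 [ 0.4516 -0.1954  0.064 ]
pos [ 0.4526 -0.1954  0.0798] q [-0.51 -0.08  1.91 -0.    1.32 -2.22] shift [ 0.0014 -0.0003  0.1246] turn [-0.0004  0.0005 -0.0001] t 29.7
```

Knob confirmed at (.4516, -.1954), so descend and grip.

```bash
python3 -m crank '[[[0.2,0.0015,0,0.05,0,0,0],[0.2,0.0015,0,0.09,0,0,0],[0.2,0.0015,0,0.12,0,0,0],[0.2,0.0015,0,0.125,0,0,0],[0.2,0.0015,0,0.125,0,0,0]]]' 40
python3 -m crank '[[[-0.2,0,0,0,0,0,0],[-1,0,0,0,0,0,0],[-1,0,0,0,0,0,0],[-1,0,0,0,0,0,0],[-1,0,0,0,0,0,0]]]'
python3 -m crank '[[[-1,0,0,-0.02,0,0,0],[-1,0,0,-0.06,0,0,0],[-1,0,0,-0.12,0,0,0],[-1,0,0,-0.2,0,0,0],[-1,0,0,-0.2,0,0,0]]]'
python3 go.py .5666 .0945 .118
```

```text
t: 30.32
tool_pos: [0.4517, -0.1957, 0.0171]
orientation: [-0.222, 3.133, -0.0]
force: [-0.7, 0.3, 0.4]
opening: 0.0557
gripper_force: 0.0
t: 30.95
tool_pos: [0.4515, -0.1954, 0.0168]
orientation: [-0.222, 3.133, 0.0]
force: [0.4, 1.2, 2.5]
opening: 0.0239
gripper_force: 40.0
t: 31.58
tool_pos: [0.4536, -0.1969, 0.1203]
orientation: [-0.222, 3.128, -0.006]
force: [0.8, -0.5, -3.8]
opening: 0.024
gripper_force: 40.0
pos [ 0.4536 -0.1969  0.1203] q [-0.51 -0.12  1.87 -0.    1.39 -2.23] shift [-0.3058  0.5451  0.0039] turn [-0.0026  0.0033 -0.0005] t 31.575
```

```bash
python3 -m crank '[[[-1,-0.2,0.35,0,0,0,0],[-1,-0.2,0.35,0,0,0,0],[-1,-0.2,0.35,0,0,0,0],[-1,-0.2,0.35,0,0,0,0],[-1,-0.2,0.35,0,0,0,0]]]'
python3 -m crank '[[[-1,-0.11,0.192,0,0,0,0],[-1,-0.11,0.192,0,0,0,0],[-1,-0.11,0.192,0.05,0,0,0],[-1,-0.11,0.192,0.1,0,0,0],[-1,-0.11,0.192,0.1,0,0,0]]]'
python3 -m crank '[[[-1,0,0,0,0,0,0],[-1,0,0,0,0,0,0],[-1,0,0,0,0,0,0],[-1,0,0,0,0,0,0],[-1,0,0,0,0,0,0]]]'
python3 go.py .5663 .0945 .036
```

```text
t: 32.2
tool_pos: [0.5247, -0.0076, 0.1149]
orientation: [0.225, -3.131, -0.0]
force: [0.1, -0.5, -3.2]
opening: 0.024
gripper_force: 40.0
t: 32.83
tool_pos: [0.5637, 0.0925, 0.0633]
orientation: [0.219, -3.128, 0.001]
force: [-0.8, -1.0, -2.8]
opening: 0.0238
gripper_force: 40.0
t: 33.45
tool_pos: [0.5667, 0.0947, 0.0668]
orientation: [-0.222, 3.133, -0.0]
force: [0.9, -0.6, -3.4]
opening: 0.024
gripper_force: 40.0
pos [0.5667 0.0947 0.0668] q [ 0.08  0.15  1.69 -0.    1.3  -1.64] shift [ 0.0008 -0.0003  0.0617] turn [-0.      0.0002 -0.0004] t 33.45
```

```bash
python3 -m crank '[[[-1,0,0,0.025,0,0,0],[-1,0,0,0.045,0,0,0],[-1,0,0,0.06,0,0,0],[-1,0,0,0.064,0,0,0],[-1,0,0,0.064,0,0,0]]]'
python3 -m crank '[[[-1,0,0,0.004,0,0,0],[-1,0,0,0.008,0,0,0],[-1,0,0,0.011,0,0,0],[-1,0,0,0.013,0,0,0],[-1,0,0,0.013,0,0,0]]]'
```

```text
t: 34.08
tool_pos: [0.5664, 0.0946, 0.0344]
orientation: [0.222, -3.133, 0.0]
force: [-0.3, -0.1, -3.2]
opening: 0.024
gripper_force: 40.0
t: 34.7
tool_pos: [0.5669, 0.0947, 0.0286]
orientation: [-0.222, 3.133, 0.0]
force: [-1.4, -0.8, 0.3]
opening: 0.0245
gripper_force: 40.0
```

```bash
python3 -m crank '[[[-1,0,0,0.001,0,0,0],[-1,0,0,0.002,0,0,0],[-1,0,0,0.002,0,0,0],[-1,0,0,0.002,0,0,0],[-1,0,0,0.002,0,0,0]]]'
python3 -m crank '[[[-0.3,0,0,0,0,0,0],[-0.3,0,0,0,0,0,0],[-0.2,0,0,-0.02,0,0,0],[-0.1,0,0,-0.1,0,0,0],[0.3,0,0,-0.2,0,0,0]]]'
python3 look.py l4c 25 .5663 .0945 .075
python3 -m crank '[[[0.3,-0.019,-0.582,0,0,0,0],[0.3,-0.019,-0.582,0,0,0,0],[0.3,-0.019,-0.582,0,0,0,0],[0.3,-0.019,-0.582,0,0,0,0],[0.3,-0.019,-0.582,0,0,0,0]]]'
python3 -m crank '[[[0.3,0,0,0.03,0,0,0],[0.3,0,0,0.05,0,0,0],[0.3,0,0,0.05,0,0,0],[0.3,0,0,0.05,0,0,0],[0.3,0,0,0.05,0,0,0]]]' 50
python3 look.py l5 29 .6172 -.192 .075
python3 go.py .6172 -.192 .0265
```

```text
t: 35.33
tool_pos: [0.5674, 0.0947, 0.0286]
orientation: [-0.222, 3.132, -0.0]
force: [-3.1, -1.4, 8.2]
opening: 0.0237
gripper_force: 40.0
t: 35.95
tool_pos: [0.5655, 0.0946, 0.1275]
orientation: [0.222, -3.131, 0.0]
force: [0.4, 0.6, -0.2]
opening: 0.0475
gripper_force: 0.0
pos [0.5655 0.0946 0.1275] expect [321.2 243.2] r 17.5
t: 36.62
tool_pos: [0.6173, -0.1953, 0.1277]
orientation: [-0.219, 3.133, -0.001]
force: [0.1, 1.0, -0.4]
opening: 0.0607
gripper_force: 0.0
t: 37.25
tool_pos: [0.6175, -0.1915, 0.1029]
orientation: [-0.224, 3.133, -0.001]
force: [-0.2, -0.1, 0.7]
opening: 0.0606
gripper_force: 0.0
pos [ 0.6175 -0.1915  0.1029] expect [320.9 251.1] r 22.4
[318.3 252.3] 23.4 [ 0.6183 -0.1935  0.075 ]
[321.3 248.2] 24.3 [ 0.6152 -0.192   0.075 ]
[328.4 250.4] 23.4 [ 0.6161 -0.1872  0.075 ]
[332.9 237.3] 22.6 [ 0.607  -0.1857  0.075 ]
pos [ 0.6175 -0.1917  0.1029] q [-0.38  0.3   1.45  0.    1.39 -2.09] shift [ 0.0008 -0.0005  0.1528] turn [-0.0003  0.0006  0.0001] t 37.3
```

```bash
python3 -m crank '[[[0.3,0.0015,0,0.06,0,0,0],[0.3,0.0015,0,0.11,0,0,0],[0.3,0.0015,0,0.145,0,0,0],[0.3,0.0015,0,0.153,0,0,0],[0.3,0.0015,0,0.153,0,0,0]]]' 50
python3 -m crank '[[[-0.1,0,0,0,0,0,0],[-1,0,0,0,0,0,0],[-1,0,0,0,0,0,0],[-1,0,0,0,0,0,0],[-1,0,0,0,0,0,0]]]'
python3 -m crank '[[[-1,0,0,-0.02,0,0,0],[-1,0,0,-0.06,0,0,0],[-1,0,0,-0.12,0,0,0],[-1,0,0,-0.2,0,0,0],[-1,0,0,-0.2,0,0,0]]]'
python3 go.py .6295 .1037 .127
```

```text
t: 37.92
tool_pos: [0.6167, -0.1923, 0.0262]
orientation: [-0.222, 3.133, -0.0]
force: [0.6, 0.2, 1.2]
opening: 0.0603
gripper_force: 0.0
t: 38.55
tool_pos: [0.6165, -0.192, 0.026]
orientation: [-0.222, 3.133, 0.0]
force: [-0.6, 2.9, 3.1]
opening: 0.0284
gripper_force: 50.0
t: 39.17
tool_pos: [0.6195, -0.1936, 0.1313]
orientation: [-0.221, 3.125, -0.007]
force: [0.9, -0.8, -6.5]
opening: 0.0282
gripper_force: 50.0
pos [ 0.6195 -0.1936  0.1313] q [-0.38  0.28  1.42 -0.    1.43 -2.09] shift [-0.1035  0.5859  0.0066] turn [-0.003   0.0051 -0.0005] t 39.175
```

```bash
python3 -m crank '[[[-1,-0.11,0.582,0,0,0,0],[-1,-0.11,0.582,0,0,0,0],[-1,-0.11,0.582,0,0,0,0],[-1,-0.11,0.582,0,0,0,0],[-1,-0.11,0.582,0,0,0,0]]]'
python3 -m crank '[[[-1,0,0,0.03,0,0,0],[-1,0,0,0.07,0,0,0],[-1,0,0,0.1,0,0,0],[-1,0,0,0.1,0,0,0],[-1,0,0,0.1,0,0,0]]]'
python3 go.py .6295 .1037 .045
```

```text
t: 39.8
tool_pos: [0.6283, 0.1063, 0.1235]
orientation: [0.224, -3.131, -0.001]
force: [0.5, -0.5, -6.9]
opening: 0.0281
gripper_force: 50.0
t: 40.42
tool_pos: [0.63, 0.1028, 0.0759]
orientation: [-0.22, 3.133, -0.0]
force: [-0.1, -0.2, -6.3]
opening: 0.0277
gripper_force: 50.0
pos [0.63   0.1028 0.0759] q [ 0.08  0.31  1.49 -0.    1.34 -1.63] shift [0.0008 0.0019 0.0618] turn [-0.      0.0002 -0.0012] t 40.425
```

```bash
python3 -m crank '[[[-1,0,0.001,0.025,0,0,0],[-1,0,0.001,0.045,0,0,0],[-1,0,0.001,0.06,0,0,0],[-1,0,0.001,0.064,0,0,0],[-1,0,0.001,0.064,0,0,0]]]'
python3 -m crank '[[[-1,0,0,0.003,0,0,0],[-1,0,0,0.006,0,0,0],[-1,0,0,0.009,0,0,0],[-1,0,0,0.011,0,0,0],[-1,0,0,0.011,0,0,0]]]'
```

```text
t: 41.05
tool_pos: [0.6296, 0.1042, 0.0435]
orientation: [0.222, -3.134, 0.0]
force: [-0.0, -0.2, -7.8]
opening: 0.0279
gripper_force: 50.0
t: 41.68
tool_pos: [0.6295, 0.1041, 0.038]
orientation: [0.222, -3.134, -0.0]
force: [-0.9, 1.0, -6.7]
opening: 0.0275
gripper_force: 50.0
```

```bash
python3 -m crank '[[[-1,0,0,0.001,0,0,0],[-1,0,0,0.002,0,0,0],[-1,0,0,0.003,0,0,0],[-1,0,0,0.004,0,0,0],[-1,0,0,0.004,0,0,0]]]'
```

```text
t: 42.3
tool_pos: [0.6301, 0.1042, 0.037]
orientation: [-0.222, 3.133, 0.0]
force: [-2.0, -0.4, 1.9]
opening: 0.0278
gripper_force: 50.0
```

Contact at the floor height. Release, retreat upward and toward the base, and take a final look.

```bash
python3 -m crank '[[[-1,0,0,0.001,0,0,0],[-1,0,0,0.001,0,0,0],[-0.2,0,0,0.001,0,0,0],[-0.2,0,0,0.001,0,0,0],[0,0,0,-0.01,0,0,0]]]'
python3 -m crank '[[[0,0,0,-0.1,0,0,0],[0,0,0,-0.2,0,0,0],[0,0,0,-0.3,0,0,0],[0,0.15,0,-0.38,0,0,0],[0,0.15,0,-0.38,0,0,0]]]'
python3 -m crank '[[[0,0,0,0,0,0,0],[0,0,0,0,0,0,0],[0,0,0,0,0,0,0],[0,0,0,0,0,0,0],[0,0,0,0,0,0,0]]]'
python3 - <<'E'
from h import *
w=read_camera("wrist")[...,::-1]; s=read_camera("side")[...,::-1]; t=read_camera("top")[...,::-1]
cv2.imwrite("pics/fin.png",np.vstack([np.hstack([cv2.resize(w[60:340,190:470],(380,300),interpolation=2),cv2.resize(s[180:260,195:355],(420,300),interpolation=2)]),
 np.hstack([cv2.resize(s[190:390,225:465],(380,300)),cv2.resize(t[150:320,150:470],(420,300))])]))
E
```

```text
t: 42.92
tool_pos: [0.6293, 0.1041, 0.0407]
orientation: [0.222, -3.133, 0.0]
force: [0.4, 0.0, 0.3]
opening: 0.0426
gripper_force: 0.0
t: 43.55
tool_pos: [0.555, 0.0935, 0.2341]
orientation: [-0.222, 3.13, 0.0]
force: [0.8, 0.3, 0.1]
opening: 0.0466
gripper_force: 0.0
t: 44.18
tool_pos: [0.5554, 0.0935, 0.2306]
orientation: [0.222, -3.133, 0.0]
force: [0.7, 0.5, -0.8]
opening: 0.0468
gripper_force: 0.0
```

View pics/fin.png

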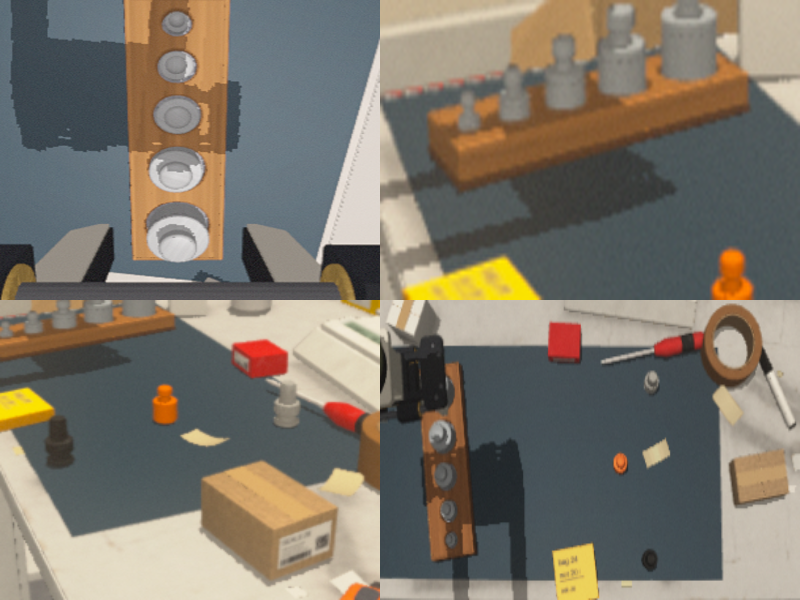

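The side crop shows all five weights upright and seated in order. The cartons, connectors and orange look-alike stand where they were. Handing in.

```bash
python3 -c "from plant import close_job; print(close_job())"
```

```text
the job is handed in; nothing more can be done
None
```

All five weights are upright and seated in their own wells in order of size; the cartons, connectors and orange look-alike were left where they were, and I handed the job in at about 44 s.

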